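# Stir the topping mix and put the stirrer in the wash tub

### The job

Take the blue stirrer out of its slanted rest, set its foot gently but firmly on the bowl's bottom on the hazelnut side and then on the chocolate side, and stir until every piece has been shifted well away from its place and there is at least one hazelnut and at least one chocolate on each side of the line between the bowl's red rim marks. Stir with the stirrer only and never push hard on the bowl; keep all pieces in the bowl. Then drop the stirrer into the grey wash tub so that it lies inside, and leave everything else where it is.

Things in the scene. Friction and masses are not known exactly. Their poses are not given: they have to be found in the camera images.
- bowl: Fixed steel bowl, straight sides, 178 mm across, 170 inside, rim 75 above the table; origin: centre of its underside. A flat white plate is its bottom: its top is 8 to 20 mm above the table, not reported, found by touch. Two red rim marks at the bowl's own +y and -y; the line between them parts it into own x < 0 (hazelnuts start here) and own x > 0 (chocolates start here).
- rest: Fixed slanted rest: a grey 130 x 90 mm foot carrying a square aluminium tube, 28 mm inside, 80 deep, 25 degrees off vertical, its mouth leaning towards the rest's own -x, at most 115 mm above the table; origin: centre of the underside. The stirrer stands loosely in the tube.
- stirrer: Blue stirrer, 200 mm long, about 0.14 kg: white round foot 24 mm across and 22 long, on a spring that gives up to 7 mm along the shaft (2.5 N per mm), shaft 18 mm across, square grip 22 x 22 mm from 125 to 200 mm. Origin: centre of the foot's end face; own +z runs up to the grip, x and y are square to its faces. It leans about 30 degrees in the rest; pull it out 90 mm along its axis.
- stirrer_tip (a point): Centre of the foot's end face (the stirring end).
- stirrer_grip (a point): On the stirrer's axis in the middle of the square grip, 165 mm from the foot's end.
- wash_tub: Fixed open grey tub, 280 mm along its own x, 170 along y, 90 high, walls and floor 5 thick; origin: centre of its underside.
- nut0: Tan hazelnut, 22 mm across, 17 high, 12 g, origin in its middle; it starts upright on the bottom plate.
- nut1: Tan hazelnut, 22 mm across, 17 high, 12 g, origin in its middle; it starts upright on the bottom plate.
- nut2: Tan hazelnut, 22 mm across, 17 high, 12 g, origin in its middle; it starts upright on the bottom plate.
- nut3: Tan hazelnut, 22 mm across, 17 high, 12 g, origin in its middle; it starts upright on the bottom plate.
- choc0: Dark brown chocolate drum, 22 mm across, 16 high, 12 g, origin in its middle; it starts upright on the bottom plate.
- choc1: Dark brown chocolate drum, 22 mm across, 16 high, 12 g, origin in its middle; it starts upright on the bottom plate.
- choc2: Dark brown chocolate drum, 22 mm across, 16 high, 12 g, origin in its middle; it starts upright on the bottom plate.
- choc3: Dark brown chocolate drum, 22 mm across, 16 high, 12 g, origin in its middle; it starts upright on the bottom plate.
- jar: Bystander: closed brown jar, 56 mm across, 85 tall; origin: centre of its underside.
- bottle: Bystander: white bottle, green cap, 48 mm across, 110 tall; origin: centre of its underside.
- nozzle: Bystander: metal piping nozzle, a cone 36 mm across, 45 tall; origin: centre of its underside.
- cutter: Bystander: dark steel ring cutter, 68 mm across, 30 tall; origin: centre of its underside.
- cup: Bystander: empty red cup, 60 mm across, 50 tall; origin: centre of its underside.

How it is judged:
On the way, in this order (a step that is already met when the one before it is completed fails the run):
1. the upright stirrer's foot rests on the bowl's bottom on the hazelnut side (contact force between stirrer and bowl above 1 N and x of stirrer_tip in the frame of bowl below -0.01 m and horizontal distance between stirrer_tip and bowl below 0.06 m and z of stirrer_tip in the frame of bowl below 0.026 m and angle between stirrer's own z axis and vertical below 0.5 rad), for 0.1 s.
2. the upright stirrer's foot rests on the bowl's bottom on the chocolate side (contact force between stirrer and bowl above 1 N and x of stirrer_tip in the frame of bowl above 0.01 m and horizontal distance between stirrer_tip and bowl below 0.06 m and z of stirrer_tip in the frame of bowl below 0.026 m and angle between stirrer's own z axis and vertical below 0.5 rad), for 0.1 s.
At the end, for the whole second after the job is handed in: On each side of the line between the red marks lies the middle of at least one hazelnut and one chocolate; every piece lies more than 12 mm from where it started and inside the bowl, below its rim; the stirrer lies still in the wash tub, foot and grip inside its walls and below its rim (x of any of nut0, nut1, nut2, nut3 in the frame of bowl above 0 m and x of any of nut0, nut1, nut2, nut3 in the frame of bowl below 0 m and x of any of choc0, choc1, choc2, choc3 in the frame of bowl above 0 m and x of any of choc0, choc1, choc2, choc3 in the frame of bowl below 0 m and distance of each of nut0, nut1, nut2, nut3, choc0, choc1, choc2, choc3 from where it was at the start of the episode above 0.012 m and horizontal distance between each of nut0, nut1, nut2, nut3, choc0, choc1, choc2, choc3 and bowl below 0.085 m and height (world z) of each of nut0, nut1, nut2, nut3, choc0, choc1, choc2, choc3 below 0.07 m and x of stirrer_tip in the frame of wash_tub between -0.138 and 0.138 m and y of stirrer_tip in the frame of wash_tub between -0.083 and 0.083 m and x of stirrer_grip in the frame of wash_tub between -0.138 and 0.138 m and y of stirrer_grip in the frame of wash_tub between -0.083 and 0.083 m and z of each of stirrer_tip, stirrer_grip in the frame of wash_tub below 0.09 m and linear speed of stirrer below 0.03 m/s); the robot touches nothing.
It fails at once if the stirrer presses on the bowl with more than 30 N (contact force between stirrer and bowl above 30 N).
It fails at once if the robot itself touches a hazelnut, a chocolate or the bowl (contact force between any of the fingers, the arm and bowl above 0.5 N or contact force between the fingers and nut0 above 0.3 N or contact force between the fingers and nut1 above 0.3 N or contact force between the fingers and nut2 above 0.3 N or contact force between the fingers and nut3 above 0.3 N or contact force between the fingers and choc0 above 0.3 N or contact force between the fingers and choc1 above 0.3 N or contact force between the fingers and choc2 above 0.3 N or contact force between the fingers and choc3 above 0.3 N).
It fails at once if a bystander is moved by more than 20 mm (distance of any of jar, bottle, nozzle, cutter, cup from where it was at the start of the episode above 0.02 m).
It also fails if it takes over 69 s, if anything falls off the work surface, if the arm or the gripper's body presses on something with over 40 N, if the wrist force passes 120 N, or if a joint passes its speed limit or range.

### The arm

A 7-joint arm with a two-finger parallel gripper is mounted at the origin on the work surface. World frame = base frame: x ahead of the robot, y to its left, z up, the work surface at z = 0. Lengths are in m, angles in rad, forces in N, time in s.
With the tool pointing down it reaches from about 0.4 to 0.9 m from the base axis. Payload 5.5 kg.
Tool frame: the origin (TCP) lies midway between the tips of the shut fingers; the grasp point (between the pads) lies 19 mm behind it (manip.grip_depth is the distance from the TCP to the grasp point, in m); z points along the fingers, y is the line along which they close (so a half turn about z gives the same grasp; the last joint's range is limited). The gripper opens to 92 mm and grips with 3 to 60 N. Pads are 19 mm wide; open, the fingers measure 130 mm over their backs; the gripper's body (75 mm by 190 mm) begins 47 mm behind the grasp point.
Start: joints at [-0.862, 0.501, -0.427, 1.55, 0.221, 1.138, -0.21], TCP at [0.28, 0.586, 0.227] pointing down, gripper open.
Joint ranges: [-2.88, 2.88], [-0.31, 2.03], [-1.54, 1.56], [0.2, 2.42], [-1.41, 4.55], [0.19, 2.02], [-2.57, 2.57]. Speed limits (rad/s): [2.57, 2.57, 3.14, 3.14, 3.14, 3.14, 3.14].

### API

Orientations are given as a unit quaternion [x, y, z, w].
In Python, from bench import manip, effector, viewer gives the robot as it stands. Calls block until the motion is done:
- manip.move_pose(position, orientation): joint-space move of the TCP to a pose.
- manip.servo_line(position, ori=None, vel=0.15): straight line of the TCP; ori=None keeps the orientation; vel is the mean speed in m/s.
- manip.movej(angles): joint-space move.
- effector.open_jaws() and effector.close(f_grip=None): open the fingers fully, or close them until they stop; f_grip is the grip in N (None keeps the last).
- manip.sleep(seconds).
- manip.solve_ik(position, orientation): joint angles nearest the present ones, or None.
- viewer.get_image(name): name is "scene" or "top" or "wrist"; returns the picture (384x512x3 uint8, red, green, blue); there is no depth.
- viewer.get_calibration(name): a dict with "vfov" (degrees; the focal length in pixels is half the picture's height over the tangent of half this angle, whatever the lens; pixels are square), "cx", "cy" (the principal point, pixels), "eye" and "attitude" of the camera in the world. Camera axes: x right, y down, z forward; pixel columns grow to the right and rows downward; lengths in m; the calibration is good to about 2 mm. A picture is of the moment at which its call begins: read the wrist's pose just before it. get_calibration takes no time and is no camera call; for the wrist camera it gives the pose at the moment of the call.
A pose or a line that the arm cannot do raises manip.PlanningError and nothing moves.
- manip.hand_in(): hands the job in; it is judged then, once.
Readings, each from a call of its own:
- manip.current_clock(): time.
- manip.current_q(): joint angles.
- manip.current_joint_velocities(): joint speeds.
- manip.current_tau(): joint torques, N m.
- manip.current_tool_pos(): TCP position.
- manip.current_tcp_rot(): TCP orientation.
- manip.current_force(): force on the tool from outside, world axes, zero at the start.
- manip.current_wrist_torque(): the same for the moment, N m.
- manip.current_finger_gap(): finger opening in m.
- manip.current_gripper_force(): force on a finger pad.
Only numpy, scipy, OpenCV 4.12 (cv2) and the standard library are available. Lean on these libraries where they do the work, as an engineer would, in place of code of your own. Each camera call takes 0.05 s, during which the arm holds its last target. There are 200 camera calls.

## Working session

There is one attempt and no reset: what is moved stays moved. The work goes in short steps, each a Python script; the robot and the scene stay as the last script left them, time stands still between calls to the robot, and variables do not carry over. Pictures are saved under pics/ and viewed, at most 10 in all, crops included, and the job is handed in when it is done.

```bash
mkdir -p pics; ls; python3 - <<'E'
from bench import manip, effector, viewer
import cv2
for n in ["scene","top","wrist"]:
    im=viewer.get_image(n); cv2.imwrite(f"pics/{n}0.png",cv2.resize(im[:,:,::-1],None,fx=1.5,fy=1.5,interpolation=cv2.INTER_CUBIC)); print(n,viewer.get_calibration(n))
print(manip.current_clock(),manip.current_tool_pos(),manip.current_tcp_rot(),manip.current_force())
E
```

```text
pics
scene {'vfov': 46.95331375316331, 'cx': 251.26768624068123, 'cy': 193.76745558607004, 'eye': array([ 1.21206537, -0.01917174,  0.89995637]), 'attitude': array([ 0.67421676,  0.66007525, -0.23254534, -0.23591331])}
top {'vfov': 51.52682576444562, 'cx': 259.9366810800411, 'cy': 185.8660741944327, 'eye': array([0.37727715, 0.01934892, 1.23848111]), 'attitude': array([ 0.70808643, -0.69969384,  0.06816665, -0.06629813])}
wrist {'vfov': 67.97477090286037, 'cx': 254.85540717917465, 'cy': 192.93410354928508, 'eye': array([0.21837617, 0.61607792, 0.38438706]), 'attitude': array([0.83862098, 0.52902958, 0.06859243, 0.11017089])}
0.15 [0.28005534 0.58595017 0.22588689] [ 2.21040598e-01  9.75264286e-01 -7.64605338e-04 -2.05658619e-04] [ 0.14335112 -0.77834443  0.657243  ]
```

View pics/scene0.png

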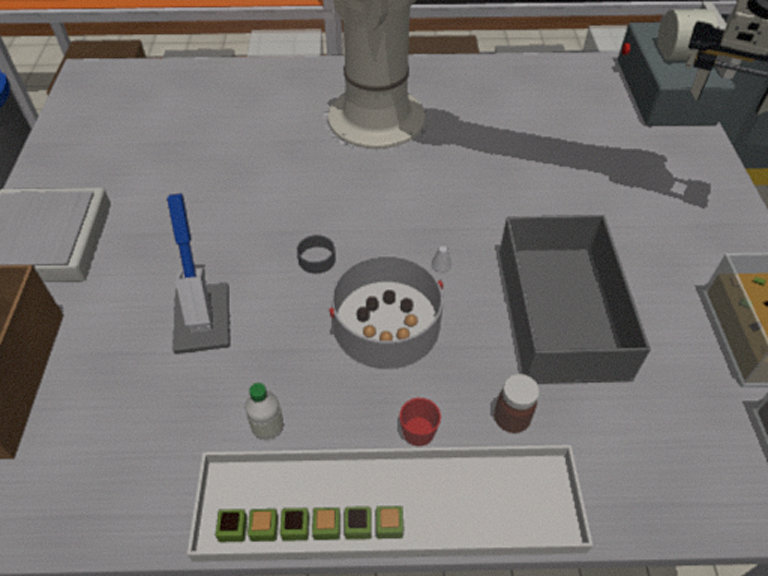

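View pics/top0.png

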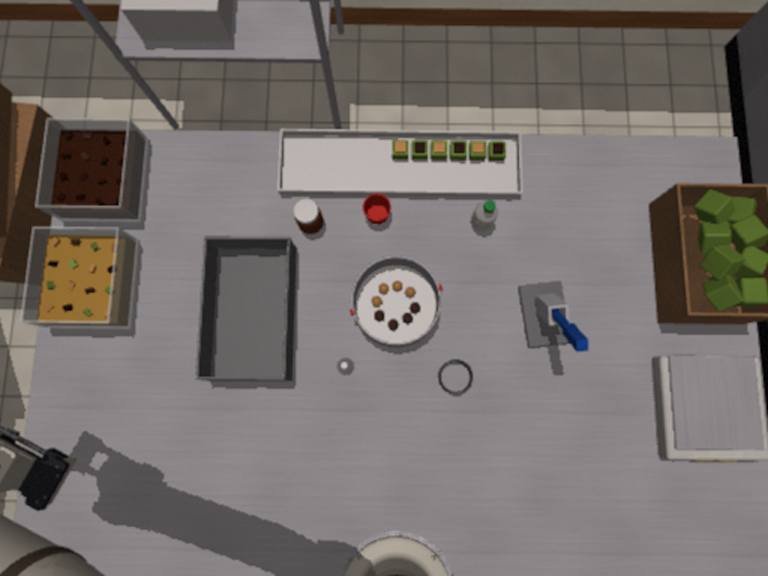

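```bash
python3 - <<'E'
import cv2,numpy as np
t=cv2.imread("pics/top0.png");s=cv2.imread("pics/scene0.png")
t=cv2.resize(t,(512,384),interpolation=cv2.INTER_AREA);s=cv2.resize(s,(512,384),interpolation=cv2.INTER_AREA)
def c(im,x0,y0,w,h,k):
    o=cv2.resize(im[y0:y0+h,x0:x0+w],None,fx=k,fy=k,interpolation=cv2.INTER_CUBIC)
    for i in range(0,w,10):cv2.line(o,(i*k,0),(i*k,10 if (x0+i)%50==0 else 4),(0,0,255),1)
    for i in range(0,h,10):cv2.line(o,(0,i*k),(10 if (y0+i)%50==0 else 4,i*k),(0,0,255),1)
    return o
A=c(t,230,170,66,50,6);B=c(t,340,180,66,50,6);C=c(s,215,165,90,80,4);D=c(s,100,120,80,120,0+3)
M=np.zeros((600,800,3),np.uint8)
for im,x,y in [(A,0,0),(B,400,0),(c(s,215,165,90,70,4),0,305),(np.rot90(c(s,100,125,66,100,4)) ,365,305)]:
    h,w=im.shape[:2];h=min(h,600-y);w=min(w,800-x);M[y:y+h,x:x+w]=im[:h,:w]
cv2.imwrite("pics/comp.png",M)
E
```

```text
(no output)
```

View pics/comp.png

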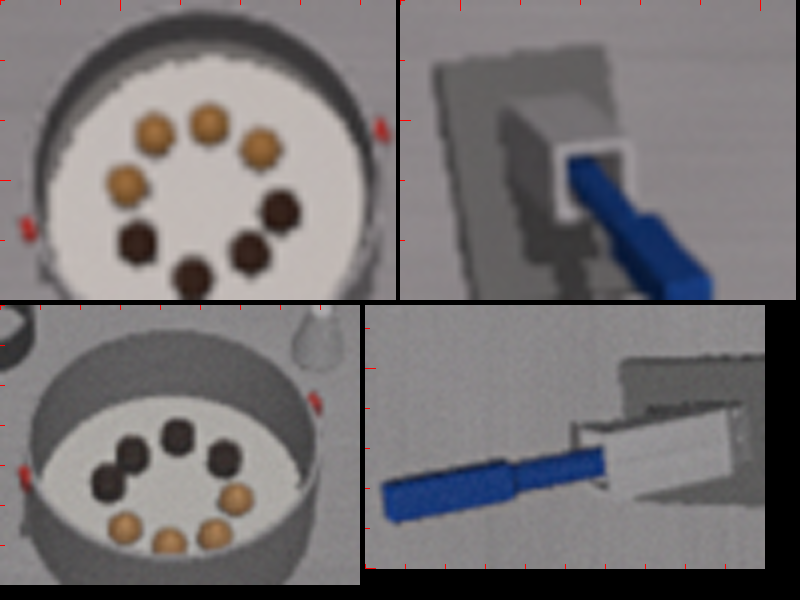

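```bash
cat > h.py <<'E'
from bench import manip, effector, viewer
import cv2,numpy as np,json
from scipy.spatial.transform import Rotation as R
def K(c): 
    f=192/np.tan(np.radians(c['vfov'])/2); return np.array([[f,0,c['cx']],[0,f,c['cy']],[0,0,1]])
def proj(c,P):
    p=R.from_quat(c['attitude']).inv().apply(np.atleast_2d(P)-c['eye'])@K(c).T
    return p[:,:2]/p[:,2:]
def onplane(c,uv,z):
    uv=np.atleast_2d(uv); d=R.from_quat(c['attitude']).apply(np.c_[uv,np.ones(len(uv))]@np.linalg.inv(K(c)).T)
    return c['eye']+d*((z-c['eye'][2])/d[:,2])[:,None]
E
cat > m.py <<'E'
from h import *
from scipy.optimize import minimize
ct,cs=viewer.get_calibration("top"),viewer.get_calibration("scene")
A=lambda l:np.array(l)/6+[230,170]-.4
marks=A([(28,230),(381,130)]); 
nuts=A([(127,186),(155,134),(209,125),(262,149)]);chs=A([(282,212),(250,254),(193,279),(137,243)])
m=onplane(ct,marks,.072); mid=m.mean(0); print("marks",m[:,:2],mid)
# scene marks: crop C (x4, origin 215,165, at 0,305)
S=np.array([(25,478),(315,403)])-[0,305]; S=S/4+[215,165]-.4
print("scene marks",onplane(cs,S,.072)[:,:2])
n=onplane(ct,nuts,.022)[:,:2];c=onplane(ct,chs,.022)[:,:2]
v=n.mean(0)-c.mean(0); yd=(m[0]-m[1])[:2];yd/=np.linalg.norm(yd); xd=np.array([yd[1],-yd[0]])
if xd@v>0: xd=-xd
yd=np.array([-xd[1],xd[0]])
print("bowl xdir",xd,"yaw",np.degrees(np.arctan2(xd[1],xd[0])))
for a in (n,c): print((a-mid[:2])@np.c_[xd,yd]*1000//1, np.linalg.norm(a-mid[:2],axis=1))
# tub rim, 1.5x top pixels
T=onplane(ct,np.array([(205,238),(295,238),(197,381),(293,381)])/1.5,.09);print("tub",T[:,:2],T.mean(0))
# bystander tops
print("others",onplane(ct,np.array([(345,364)])/1.5,.045),onplane(ct,np.array([(456,376)])/1.5,.03),onplane(ct,np.array([(312,211),(484,207),(376,208)])/1.5,.08))
# stirrer silhouette fit
ims={k:viewer.get_image(k).astype(int) for k in("top","scene")}
masks={}
for k,(x0,y0,x1,y1) in {"top":(350,180,410,250),"scene":(100,115,150,200)}.items():
    i=ims[k]; b=((i[...,2]>i[...,0]+45)&(i[...,2]>70)).astype(np.uint8); o=np.zeros_like(b);o[y0:y1,x0:x1]=b[y0:y1,x0:x1];masks[k]=o
    print(k,o.sum())
def rend(c,p,lo):
    top=p[:3];z=np.array([p[3],p[4],1]);z/=np.linalg.norm(z)
    x=np.cross([np.sin(p[5]),-np.cos(p[5]),0],z);x=np.cross([0,1,0],z);x/=np.linalg.norm(x);y=np.cross(z,x)
    ca,sa=np.cos(p[5]),np.sin(p[5]);x,y=ca*x+sa*y,ca*y-sa*x
    im=np.zeros((384,512),np.uint8)
    box=[top-z*l+.011*(i*x+j*y) for l in(0,.075) for i in(-1,1) for j in(-1,1)]
    cyl=[top-z*l+.009*(np.cos(t)*x+np.sin(t)*y) for l in(.074,lo) for t in np.arange(12)*np.pi/6]
    im=np.zeros((384*8,512*8),np.uint8) if 0 else None
    big=np.zeros((150*8,120*8),np.uint8);off=OFF
    for q in(box,cyl):
        u=(proj(c,np.array(q))-off+.5)*8
        cv2.fillConvexPoly(big,cv2.convexHull(np.round(u*16).astype(np.int32)),255,shift=4)
    return cv2.resize(big,(120,150),interpolation=cv2.INTER_AREA)/255.
def cost(p):
    global OFF;e=0
    for k,c,o,lo in(("top",ct,(330,140),p[6]),("scene",cs,(90,90),p[7])):
        OFF=np.array(o);e+=((rend(c,p,lo)-masks[k][o[1]:o[1]+150,o[0]:o[0]+120])**2).sum()
    return e
g=onplane(ct,np.array([(583,344)])/1.5,.22)[0]
best=None
for yaw in(0,.4,.8,1.2):
    r=minimize(cost,[*g,-.5,-.1,yaw,.12,.12],method="Nelder-Mead",options=dict(maxiter=3000,maxfev=3000,initial_simplex=np.array([[*g,-.5,-.1,yaw,.12,.12]]+[np.array([*g,-.5,-.1,yaw,.12,.12])+d for d in np.diag([.02,.02,.03,.2,.2,.3,.02,.02])])))
    print(r.fun,r.x.round(4))
    if best is None or r.fun<best.fun:best=r
p=best.x;z=np.array([p[3],p[4],1]);z/=np.linalg.norm(z)
print("tilt",np.degrees(np.arccos(z[2])),"tip",p[:3]-.2*z,"z",z)
E
python3 m.py
```

```text
marks [[ 0.5348624   0.0926179 ]
 [ 0.58700255 -0.08142312]] [0.56093248 0.00559739 0.072     ]
scene marks [[ 0.58971788 -0.07941006]
 [ 0.53687088  0.09470704]]
bowl xdir [-0.95793552 -0.28698352] yaw -163.32255007531535
[[-16. -37.]
 [-38. -16.]
 [-35.  12.]
 [-15.  35.]] [0.03992012 0.04064242 0.03666911 0.03844283]
[[ 19.  36.]
 [ 35.  14.]
 [ 40. -18.]
 [ 14. -40.]] [0.04109457 0.03861844 0.04385541 0.04249932]
tub [[0.67662033 0.38534762]
 [0.67886124 0.20692227]
 [0.39697116 0.38087232]
 [0.39908799 0.19905734]] [0.53788518 0.29304989 0.09      ]
others [[0.4343411  0.10451977 0.045     ]] [[ 0.41387838 -0.11700408  0.03      ]] [[ 0.73818979  0.17657722  0.08      ]
 [ 0.75105808 -0.1712719   0.08      ]
 [ 0.74615622  0.04739501  0.08      ]]
top 204
scene 466
130.35512495194155 [ 0.4665 -0.3139  0.2068 -0.5843 -0.0891  0.3107  0.1295  0.1275]
135.10269896193768 [ 0.4675 -0.3128  0.2085 -0.5543 -0.0667  0.3061  0.1313  0.1287]
133.8079046520569 [ 0.4662 -0.3126  0.2086 -0.5339 -0.0499  0.2912  0.1437  0.1311]
133.61917723952325 [ 0.4645 -0.3132  0.2059 -0.6087 -0.0687  1.8609  0.1348  0.1276]
tilt 30.587146919194538 tip [ 0.56708881 -0.29859976  0.03464377] z [-0.50303535 -0.07669448  0.8608562 ]
```

```bash
cat >> h.py <<'E'
def toolR(zs,yhint):
    "tool orientation with z=-zs, y near yhint"
    z=-np.asarray(zs,float);z/=np.linalg.norm(z);y=np.asarray(yhint,float);y=y-y@z*z;y/=np.linalg.norm(y)
    return R.from_matrix(np.c_[np.cross(y,z),y,z])
def snap(n,fn,k=1.5):
    c=viewer.get_calibration(n);im=viewer.get_image(n);cv2.imwrite(f"pics/{fn}_raw.png",im[:,:,::-1])
    cv2.imwrite(f"pics/{fn}.png",cv2.resize(im[:,:,::-1],None,fx=k,fy=k,interpolation=cv2.INTER_CUBIC))
    json.dump({a:(b.tolist() if hasattr(b,'tolist') else b) for a,b in c.items()},open(f"pics/{fn}.json","w"));return c
E
python3 - <<'E'
from h import *
top=np.array([.4663,-.3135,.207]);z=np.array([-.51,-.07,.86]);z/=np.linalg.norm(z)
P=top+.09*z
for s in(1,-1):
    q=toolR(z,[0,s,0]).as_quat();print(s,P,manip.solve_ik(P,q),manip.solve_ik(top-.054*z,q))
# move high first
q=toolR(z,[0,1,0]).as_quat();a=manip.solve_ik(P,q)
q2=toolR(z,[0,-1,0]).as_quat();b=manip.solve_ik(P,q2)
use=q if (a is not None and (b is None or abs(a[6])<abs(b[6]))) else q2
manip.move_pose([.38,0,.35],use); manip.move_pose(P,use)
snap("wrist","w1");print(manip.current_clock(),manip.current_tool_pos(),use)
E
```

```text
1 [ 0.42050521 -0.31978556  0.28422259] None [ 1.65098293  0.5269514  -1.07243453  2.10843074  0.14615156  0.39070523
  2.19492911]
-1 [ 0.42050521 -0.31978556  0.28422259] [-0.17686486  0.04358361  1.12916017  2.12687544 -0.70412087  0.85485397
 -0.16879561] [ 0.10774718  0.3860934   0.78232111  2.15420914 -1.20133636  0.75829604
  0.20037949]Traceback (most recent call last):
  File "<stdin>", line 10, in <module>
bench.PlanningError: the arm cannot take that pose within its joint ranges
```

```bash
python3 - <<'E'
from h import *
top=np.array([.4663,-.3135,.207]);z=np.array([-.51,-.07,.86]);z/=np.linalg.norm(z)
P=top+.09*z
d=toolR([0,0,1],[0,-1,0]).as_quat();q=toolR(z,[0,-1,0]).as_quat()
manip.move_pose([.5,.1,.35],d);print(manip.current_clock(),manip.current_q())
manip.move_pose(P,q)
snap("wrist","w1");print(manip.current_clock(),manip.current_tool_pos(),manip.current_q())
E
```

```text
2.225 [-0.40006799  0.11368563  0.16252599  1.7510506  -0.01944519  1.27877077
 -1.80123337]
3.875 [ 0.42155709 -0.31903679  0.2848539 ] [-0.73625644 -0.26405485  1.51261197  2.12877541 -0.25813539  0.72009248
 -0.56307707]
```

View pics/w1.png

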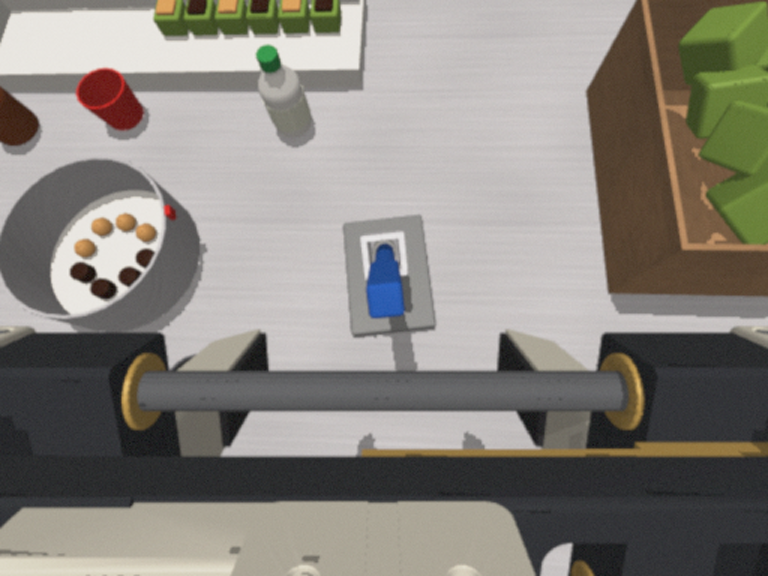

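```bash
cat > fit.py <<'E'
from h import *
from scipy.optimize import minimize
V=[]
for k,f,(x0,y0,x1,y1) in(("top","top0",(350,180,410,250)),("scene","scene0",(100,115,150,200)),("wrist","w1_raw",(230,150,290,220))):
    i=cv2.imread(f"pics/{f}.png"); 
    if f!="w1_raw": i=cv2.resize(i,(512,384),interpolation=cv2.INTER_AREA)
    i=i[y0-5:y1+5,x0-5:x1+5].astype(float)
    b=np.clip((i[...,0]-i[...,2]-10)/50,0,1)
    c=viewer.get_calibration(k) if k!="wrist" else json.load(open("pics/w1.json"))
    c={a:(np.array(v) if isinstance(v,list) else v) for a,v in c.items()}
    V.append((c,np.array([x0-5,y0-5]),b)); print(k,b.sum())
def rend(c,off,shape,p,lo):
    top=p[:3];z=np.array([p[3],p[4],1]);z/=np.linalg.norm(z)
    y=np.array([np.sin(p[5]),-np.cos(p[5]),0]);y=y-y@z*z;y/=np.linalg.norm(y);x=np.cross(y,z)
    box=[top-z*l+.011*(i*x+j*y) for l in(0,.075) for i in(-1,1) for j in(-1,1)]
    cyl=[top-z*l+.009*(np.cos(t)*x+np.sin(t)*y) for l in(.074,lo) for t in np.arange(12)*np.pi/6]
    big=np.zeros((shape[0]*8,shape[1]*8),np.uint8)
    for q in(box,cyl):
        u=(proj(c,np.array(q))-off+.5)*8
        cv2.fillConvexPoly(big,cv2.convexHull(np.round(u*16).astype(np.int32)),255,shift=4)
    return cv2.resize(big,shape[::-1],interpolation=cv2.INTER_AREA)/255.
def parts(p): return [((rend(c,o,b.shape,p,p[6+i])-b)**2).sum() for i,(c,o,b) in enumerate(V)]
x0=np.array([.4663,-.3135,.207,-.58,-.08,.1,.125,.125,.125])
for yaw in(-.2,.1,.3):
    x0[5]=yaw
    for it in range(2):
        r=minimize(lambda p:sum(parts(p)),x0 if it==0 else r.x,method="Nelder-Mead",options=dict(maxfev=2500,initial_simplex=np.vstack([x0 if it==0 else r.x]+[(x0 if it==0 else r.x)+d for d in np.diag([.01,.01,.015,.1,.1,.15,.01,.01,.01])])))
    print(round(r.fun,1),np.round(parts(r.x),1),r.x.round(4))
p=r.x;z=np.array([p[3],p[4],1]);z/=np.linalg.norm(z);print(z,np.degrees(np.arccos(z[2])),p[:3]-.2*z)
E
python3 fit.py
```

```text
top 258.64
scene 493.7
wrist 964.86
100.8 [28.  38.6 34.2] [ 0.4652 -0.3142  0.2057 -0.5886 -0.0818  0.1987  0.1385  0.1274  0.1624]
99.2 [29.4 41.  28.7] [ 0.4651 -0.3142  0.2059 -0.5849 -0.0822  0.172   0.1381  0.1282  0.1667]
98.0 [28.1 39.9 30. ] [ 0.4651 -0.3141  0.2064 -0.5816 -0.0806  0.1794  0.139   0.1281  0.1679]
[-0.50152884 -0.06946809  0.86234738] 30.418822673529643 [ 0.56539404 -0.30024393  0.03391274]
```

```bash
python3 - <<'E'
from h import *
top=np.array([.4652,-.3142,.2061]);z=np.array([-.5015,-.0695,.8623]);z/=np.linalg.norm(z)
rot=toolR(z,[np.sin(.18),-np.cos(.18),0]);q=rot.as_quat()
manip.servo_line(top+.06*z,q,vel=.15)
manip.servo_line(top-.054*z,q,vel=.08)
print(manip.current_clock(),manip.current_tool_pos(),top-.054*z,manip.current_q(),manip.current_force())
effector.close(40)
print(manip.current_finger_gap(),manip.current_gripper_force(),manip.current_force(),manip.current_wrist_torque())
try: manip.servo_line(top+.061*z,None,vel=.12)
except manip.PlanningError as e: print(e)
print(manip.current_clock(),manip.current_tool_pos(),manip.current_finger_gap(),manip.current_force(),manip.current_wrist_torque(),manip.current_q())
snap("scene","s1",1)
snap("wrist","w2",1.5)
E
```

```text
Traceback (most recent call last):
bench.PlanningError: the arm cannot follow that straight line within its joint ranges
```

```bash
python3 - <<'E'
from h import *
top=np.array([.4652,-.3142,.2061]);z=np.array([-.5015,-.0695,.8623]);z/=np.linalg.norm(z)
q=toolR(z,[np.sin(.18),-np.cos(.18),0]).as_quat()
manip.movej([-0.17686486,0.04358361,1.12916017,2.12687544,-0.70412087,0.85485397,-0.16879561])
print(manip.current_clock(),manip.current_tool_pos())
for d in(.09,.06,.02,-.054):print(d,np.round(manip.solve_ik(top+d*z,q),3))
try:
    manip.servo_line(top+.06*z,q,vel=.15)
    manip.servo_line(top-.054*z,q,vel=.08)
    print("ok",manip.current_q())
except manip.PlanningError as e: print(e)
print(manip.current_clock(),manip.current_tool_pos(),top-.054*z,manip.current_force())
E
```

```text
4.5667 [ 0.42021024 -0.32027208  0.28394744]
0.09 [-0.169  0.048  1.12   2.122 -0.696  0.858 -0.023]
0.06 [-0.144  0.152  1.113  2.137 -0.843  0.858  0.097]
0.02 [-0.125  0.287  1.108  2.151 -1.027  0.873  0.238]
-0.054 [-0.104  0.518  1.079  2.156 -1.319  0.922  0.428]
ok [ 0.02466159  0.42398058  0.89219682  2.15310401 -1.23325798  0.80804436
  0.37459542]
6.5083 [ 0.49228643 -0.31070753  0.15997446] [ 0.49228244 -0.3104468   0.15953333] [-0.40545521  0.30363015 -0.49516229]
```

```bash
python3 - <<'E'
from h import *
top=np.array([.4652,-.3142,.2061]);z=np.array([-.5015,-.0695,.8623]);z/=np.linalg.norm(z)
effector.close(40)
print(manip.current_finger_gap(),manip.current_gripper_force(),manip.current_force(),manip.current_wrist_torque())
manip.servo_line(top+.058*z,None,vel=.12)
print(manip.current_clock(),manip.current_tool_pos(),manip.current_finger_gap(),manip.current_force(),manip.current_wrist_torque(),manip.current_q())
snap("scene","s1",1);snap("wrist","w2",1.5)
b=np.array([.562,.0065])
for s in(-1,1):
  for d in((0,s,0),(s,0,0)):
    print(d,manip.solve_ik([*b,.25],toolR([0,0,1],d).as_quat()),)
E
```

```text
0.02153338167809916 39.82207238674164 [-0.39187354  0.40538117  0.92764009] [-0.15626797  0.7518469   0.0110042 ]
8.675 [ 0.43610824 -0.31763273  0.25560831] 0.021854720698899932 [-0.41628941 -0.02712396 -1.136462  ] [-0.10032009  0.90083531  0.00930368] [-0.12795625  0.15480565  1.09470063  2.13873848 -0.84691891  0.85450547
  0.09976707]
(0, -1, 0) [-0.56870649  0.33191274  0.63376731  1.7795125  -0.21814426  1.10092796
 -1.43225072]
(-1, 0, 0) [ 0.85708902  0.62681502 -1.29678727  1.73415885  0.63072495  1.27831646
  2.55441997]
(0, 1, 0) [-0.47080265  0.31330266  0.50719037  1.77649541 -0.16921113  1.09501541
  1.66437233]
(1, 0, 0) [-0.86422958  0.4636569   1.06736018  1.78737175 -0.44229519  1.15609574
  0.34317052]
```

View pics/w2.png

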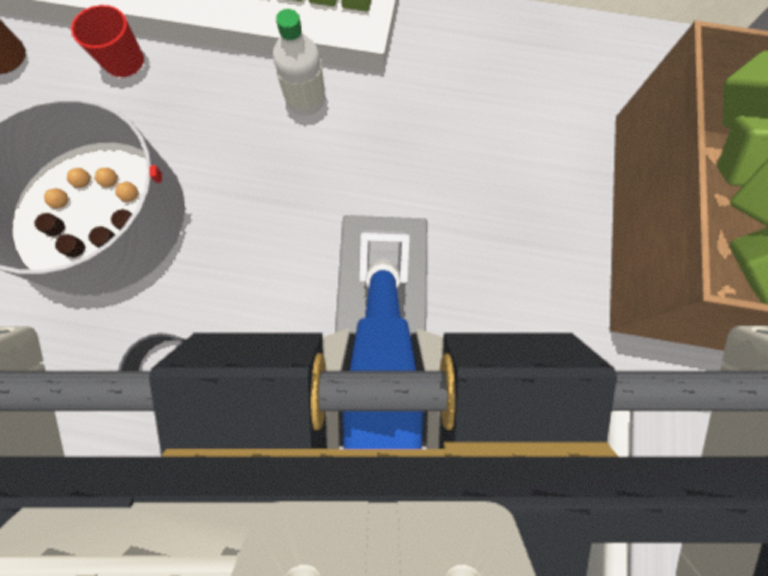

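```bash
cat >> h.py <<'E'
B=np.array([.562,.0065]);XD=np.array([-.9579,-.287]);YD=np.array([.287,-.9579])
DN=toolR([0,0,1],[0,-1,0]).as_quat();L=.146
def bp(x,y,tz): return [*(B+x*XD+y*YD),tz+L]
E
python3 - <<'E'
from h import *
p=manip.current_tool_pos();manip.servo_line([p[0],p[1],p[2]+.04],vel=.2)
manip.move_pose([.50,-.12,.33],DN)
manip.move_pose(bp(-.014,-.002,.10),DN); print(manip.current_clock(),manip.current_q())
manip.sleep(.2);f0=manip.current_force();print(f0)
snap("wrist","w3")
manip.servo_line(bp(-.014,-.002,.026),vel=.1)
t=.026
while t>.004:
    t-=.001;manip.servo_line(bp(-.014,-.002,t),vel=.04)
    f=manip.current_force()-f0
    if t<.021:print(round(t,3),f.round(2))
    if f[2]>4.5:break
manip.sleep(.2);print(t,manip.current_force()-f0,manip.current_clock(),manip.current_tool_pos())
json.dump(dict(t=t,f0=f0.tolist()),open("touch.json","w"))
snap("wrist","w4")
E
```

```text
10.9917 [-0.42146313  0.33499453  0.44446217  1.74825137 -0.15831416  1.09433085
 -1.49790055]
[ 0.01693454  0.17753033 -1.53338122]
0.021 [ 0.25  0.56 -0.61]
0.02 [ 0.84 -0.33  1.17]
0.019 [-0.89 -0.35  0.06]
0.018 [-0.12 -0.14  0.5 ]
0.017 [-0.17  0.7   0.23]
0.016 [ 0.11 -0.09  0.02]
0.015 [ 0.14 -0.59 -0.1 ]
0.014 [ 0.45 -0.55 -0.22]
0.013 [-0.4   0.24  0.11]
0.012 [-0.97 -0.16  0.93]
0.011 [-0.69  0.05 -0.41]
0.01 [-0.37  0.65  1.25]
0.009 [-0.83 -0.82  0.54]
0.008 [-0.06 -0.62  0.4 ]
0.007 [0.09 0.45 3.11]
0.006 [ 0.96 -0.65  4.48]
0.005 [-0.6  -0.04  8.2 ]
0.004999999999999983 [-0.2540888  -0.275732    6.62131049] 17.5833 [0.57516083 0.01240144 0.15144123]
```

View pics/w4.png

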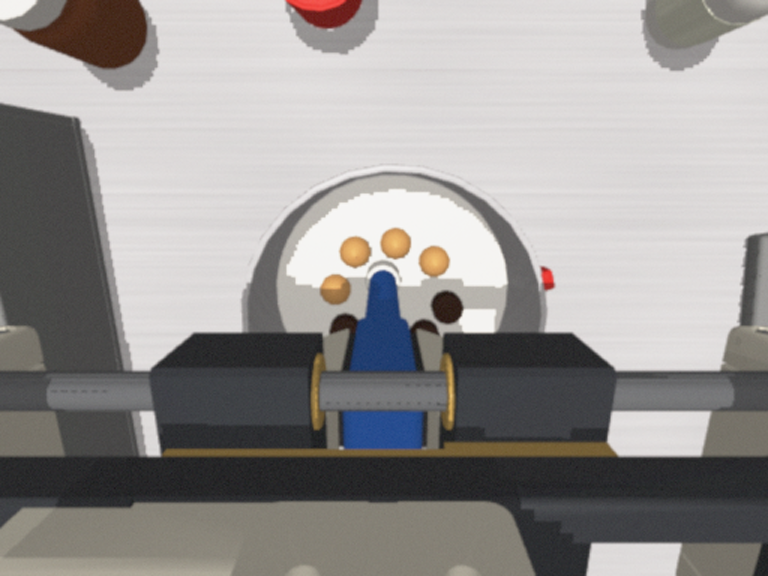

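```bash
cat >> h.py <<'E'
def path(pts,t,vel=.12):
    J=json.load(open("touch.json"));f0=np.array(J["f0"]);mx=0;mz=0
    for x,y in pts:
        manip.servo_line(bp(x,y,t),vel=vel);f=manip.current_force()-f0
        mx=max(mx,np.hypot(f[0],f[1]));mz=max(mz,f[2])
        if mx>15 or mz>18: print("STOP force",f,(x,y));break
    print("lat",mx,"z",mz,"clk",manip.current_clock())
def arc(r,a0,a1,n): 
    a=np.radians(np.linspace(a0,a1,n));return list(np.c_[r*np.cos(a),r*np.sin(a)])
E
python3 - <<'E'
from h import *
path([(-.02,-.002)],.0055,.05)
path([(-.042,0)]+arc(.043,180,540,13)[1:],.006)
manip.sleep(.1);snap("top","t5",1.5);snap("wrist","w5",1.5)
a=cv2.imread("pics/t5_raw.png")[155:235,220:310];b=cv2.imread("pics/w5_raw.png")[90:260,140:380]
M=np.zeros((340,360+480,3),np.uint8);M[:320,:360]=cv2.resize(a,None,fx=4,fy=4,interpolation=cv2.INTER_CUBIC);M[:,360:]=cv2.resize(b,None,fx=2,fy=2)
cv2.imwrite("pics/c5.png",M[:,:800])
E
```

```text
lat 3.029554045856044 z 7.900308582441562 clk 17.9
lat 3.4175992599272864 z 6.2415090723915405 clk 22.2333
```

View pics/c5.png

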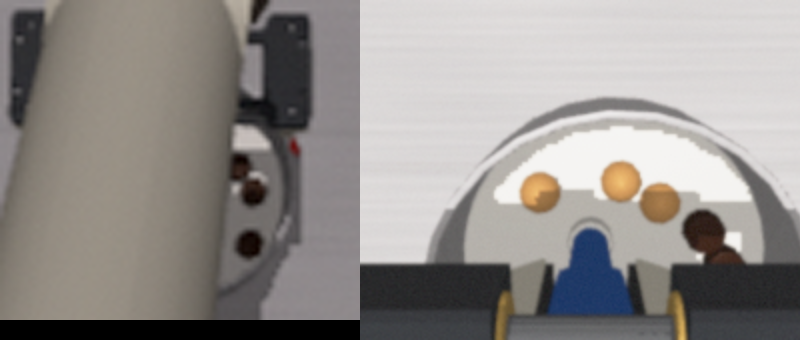

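```bash
cat >> h.py <<'E'
def look(fn):
    manip.servo_line([*manip.current_tool_pos()[:2],.10+L],vel=.25)
    manip.servo_line([.44,.0065,.12+L],vel=.25);manip.sleep(.15)
    c=snap("wrist",fn,1.5);im=cv2.imread(f"pics/{fn}_raw.png")
    # rectify plate plane (z=.016) to bowl coords, 3px/mm, +-90mm; x right = bowl y, y down = bowl x
    g=np.array([(-.08,-.08),(-.08,.08),(.08,.08),(.08,-.08)])
    W=np.c_[B+g[:,:1]*XD+g[:,1:]*YD,np.full(4,.016)]
    H=cv2.getPerspectiveTransform(proj(c,W).astype(np.float32),((g[:,::-1]+.1)*2500).astype(np.float32))
    o=cv2.warpPerspective(im,H,(500,500),flags=cv2.INTER_CUBIC)
    for k in range(-80,81,20):
        cv2.putText(o,str(k),(int((k/1000+.1)*2500)-10,10),0,.35,(0,0,255));cv2.putText(o,str(k),(0,int((k/1000+.1)*2500)+4),0,.35,(0,0,255))
    cv2.line(o,(0,250),(500,250),(0,0,255),1);cv2.line(o,(250,0),(250,500),(0,255,0),1)
    cv2.circle(o,(250,250),212,(255,0,0),1);cv2.imwrite(f"pics/{fn}_r.png",o);print(manip.current_clock())
E
python3 - <<'E'
from h import *
look("w6")
E
```

```text
23.9667
```

View pics/w6_r.png

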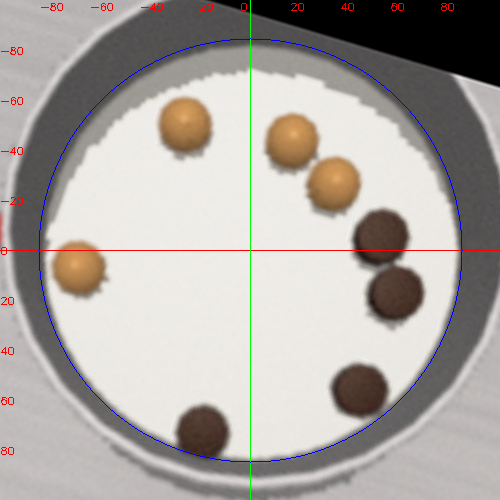

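```bash
sed -i 's/;break$/;raise SystemExit/' h.py; python3 - <<'E'
from h import *
t=.0075
manip.servo_line(bp(-.062,-.001,.10),vel=.3)
manip.servo_line(bp(-.062,-.001,.03),vel=.2)
manip.servo_line(bp(-.062,-.001,t),vel=.06)
path(arc(.062,181,272,9)[1:],t,.13)
path([(0,-.025)],t,.15);path([(.022,0)],.006,.12);manip.sleep(.25)
print(manip.current_force()-np.array(json.load(open("touch.json"))["f0"]))
path([(-.012,.003),(-.045,.033),(-.012,.003),(.02,.004),(.061,.009)],t,.15)
path(arc(.062,9,97,9)[1:],t,.13)
path([(0,.02)],t,.15)
look("w7")
E
```

```text
lat 4.578712692401474 z 1.8185887937129086 clk 27.75
lat 1.0462432230321743 z 2.1136199980683386 clk 28.15
lat 3.057488181402002 z 4.96145359671886 clk 28.575
[-1.83359609 -2.00186563  5.52416954]
lat 2.4534751459088704 z 2.507687945184737 clk 30.8917
lat 12.726719631892284 z 3.2668991888835364 clk 32.8917
lat 0.3939402152067192 z 0.8694500850943143 clk 33.325
34.7167
```

View pics/w7_r.png

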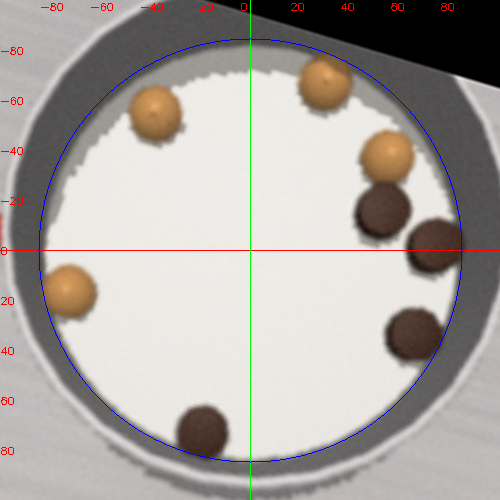

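```bash
python3 - <<'E'
from h import *
a=np.radians(40);z=np.array([-np.sin(a),0,np.cos(a)]);q=toolR(z,[0,-1,0]).as_quat()
tip=np.array([.638,.294,.014]);T=tip+L*z
manip.servo_line([.47,.2,.30],vel=.3)
manip.move_pose(T+[0,0,.13],q);print(manip.current_clock(),manip.current_q(),manip.current_finger_gap())
f0=manip.current_force()
manip.servo_line(T+[0,0,.01],vel=.15);manip.servo_line(T,vel=.04);print(manip.current_force()-f0)
effector.open_jaws();manip.sleep(.3)
snap("wrist","w8",1);snap("scene","s8",1)
print(manip.current_clock(),manip.current_force()-f0)
M=np.vstack([cv2.imread("pics/w8.png")[:300],cv2.imread("pics/s8.png")[50:300]]);cv2.imwrite("pics/c8.png",M)
E
```

```text
36.8667 [-1.95089783  0.45357695  1.38738322  2.17622588 -0.03437648  0.31243763
 -2.25755911] 0.02204285084419191Traceback (most recent call last):
  File "<stdin>", line 7, in <module>
bench.PlanningError: the arm cannot follow that straight line within its joint ranges
```

```bash
python3 - <<'E'
from h import *
manip.move_pose([.47,.2,.36],DN);print(manip.current_q(),manip.current_tool_pos())
manip.movej([-.45,.05,0,1.75,0,1.33,-1.2]);print(manip.current_tool_pos())
M=np.array([.128,.155,-1.095,2.139,.847,.8545,-.0998]);N=M.copy();N[1]-=.1
manip.movej(N);print(manip.current_clock(),manip.current_tool_pos(),R.from_quat(manip.current_tcp_rot()).as_matrix().round(2),manip.current_finger_gap())
y=R.from_quat(manip.current_tcp_rot()).as_matrix()[:,1]
for deg in(30,40):
  a=np.radians(deg);z=np.array([-np.sin(a),0,np.cos(a)]);T=np.array([.638,.294,.014])+L*z;q=toolR(z,[0,np.sign(y[1]),0]).as_quat()
  for h in(.1,0):print(deg,T,manip.solve_ik(T+[0,0,h],q))
E
```

```text
[-1.06502434  0.12222497  0.67677992  1.74847478 -0.07930937  1.29911418
 -1.9423025 ] [0.46977535 0.19971198 0.3589748 ]
[0.45057999 0.18818178 0.37935542]
39.6583 [0.45945231 0.27341405 0.29417741] [[-0.79  0.17  0.58]
 [ 0.15  0.99 -0.08]
 [-0.59  0.02 -0.81]] 0.02168896311652724
30 [0.565      0.294      0.14043971] [ 0.16683597  0.3884383  -1.04925317  1.98160986  1.03545886  0.83690314
  0.10099213]
30 [0.565      0.294      0.14043971] [ 0.10315488  0.59087208 -1.01201273  2.0573054   1.37068742  0.84335524
 -0.19804148]
40 [0.54415301 0.294      0.12584249] [ 0.07308341  0.35605528 -1.02427568  2.14958926  1.37085467  0.8207463
 -0.30709497]
40 [0.54415301 0.294      0.12584249] [-0.04589027  0.58110706 -0.92026638  2.20761199  1.69756616  0.90414015
 -0.61298386]
```

```bash
python3 - <<'E'
from h import *
a=np.radians(40);z=np.array([-np.sin(a),0,np.cos(a)]);q=toolR(z,[0,1,0]).as_quat()
T=np.array([.638,.294,.016])+L*z
manip.move_pose(T+[0,0,.12],q);manip.sleep(.1);f0=manip.current_force()
manip.servo_line(T+[0,0,.01],vel=.15);manip.servo_line(T,vel=.04);print(manip.current_force()-f0)
effector.open_jaws();manip.sleep(.4)
c=snap("wrist","w8",1);snap("scene","s8",1)
print(manip.current_clock(),manip.current_force()-f0,manip.current_finger_gap())
M=np.vstack([cv2.imread("pics/w8.png")[:300],cv2.imread("pics/s8.png")[50:300]]);cv2.imwrite("pics/c8.png",M)
E
```

```text
[-0.83685176 -0.86476648  6.0975342 ]
43.2333 [-0.38099649 -0.15267138  1.40668947] 0.09134636268193623
```

View pics/c8.png

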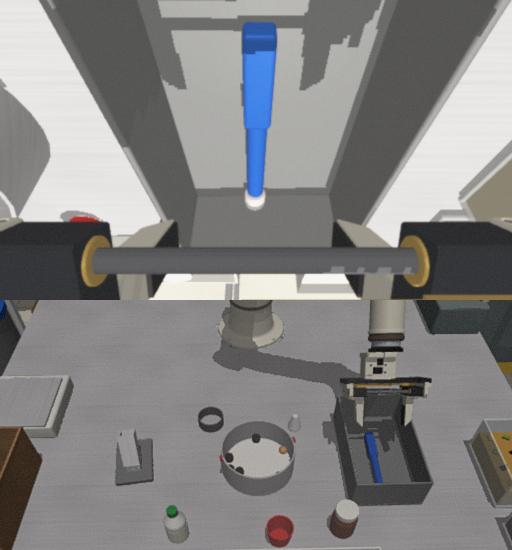

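The stirrer lies flat in the tub: in the scene picture the grip is at (371,440) and the foot at (378,480), clear of the walls. I'll retract straight up and hand in.

```bash
python3 - <<'E'
from h import *
p=manip.current_tool_pos()
manip.servo_line(p+np.array([0,0,.12]),vel=.15);manip.sleep(.5)
print(manip.current_clock(),manip.hand_in())
E
```

```text
the job is handed in; nothing more can be done
44.6833 None
```

The job is handed in at 44.7 s with no verdict returned: the foot was pressed on both sides (about 6 N), and in the last bowl image every piece was at least about 28 mm from its start, with a hazelnut and a chocolate each at least 16 mm past the line. The stirrer lies flat in the wash tub.

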